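# Fit the portion fence in the cheese board's track

### The job

Fit the white portion fence to the cheese board: feed its metal foot into the open end of the board's aluminium track, so that it runs under the track's lips, and slide it all the way along until the foot is fully home against the dark stop block. Let go of it there, and leave the cheese, knife, grater and jar where they are.

Things in the scene. Friction and masses are not known exactly. Their poses are not given: they have to be found in the camera images.
- board: Fixed cheese board of end-grain wood, 200 (x) x 300 (y) x 30 mm high. Origin: centre of its underside; z up, y along its track from the open end to the stop (roughly to the robot's left, turned up to 0.3 rad either way). Along the middle of its top lies a straight aluminium T-track, 56 mm wide, from y = -150 mm (open, flush with the board's end) to +110 mm; its top is at z = 50 mm.
- fence: Loose white plastic fence on an aluminium foot, 0.2 to 0.36 kg, right of the board. Origin: centre of the foot's underside; z up, y along the foot, within 0.5 rad of the robot's left. Foot 40 (x) x 90 (y) x 8 mm; neck 16 x 90 mm to z = 22; deck 50 x 90 mm, z 22 to 28; upright plate 120 (x) x 12 (y) mm, z 28 to 92: grip it near the top across the 12 mm. Same both ways round.
- track_mouth (a point): Middle of the track's open end, on the channel floor, 33 mm above the counter. Axes as the board: y into the track. The channel is 46 mm wide and 13 mm high inside, covered by two 4 mm thick lips that leave a 26 mm wide slot along the middle for the fence's neck.
- track_stop (a point): Lower middle of the stop's face, on the channel floor, 235 mm along y from track_mouth. The stop is a rigid dark steel block 56 x 25 mm, top 57 mm above the counter, closing the track. Axes as the board. With the fence home its origin is at y = -45 mm from here, x and z about 0.
- cheese: Loose block of yellow cheese, about 79 x 112 x 64 mm high, 0.5 kg, beyond the board's stop end; origin: centre of its underside. Leave it alone.
- knife: Loose cheese knife with a black handle, about 320 mm long (x, blade to +x) and 20 mm high, lying on the far side of the board; origin: on its underside, near the blade's root. Leave it alone.
- grater: Loose white rotary grater, a drum 64 mm across with a 130 mm grip along +y, 64 mm high, at the far right; origin: under the drum's middle. Leave it alone.
- jar: Loose amber jar with a metal cap, 70 mm across and 100 mm high, at the near left; origin: centre of its underside. Leave it alone.
Things that resemble listed ones, but are neither listed nor needed, are in the scene too. Leave any purple look-alike of the fence alone.

How it is judged (in metres and radians):
On the way:
1. the foot has entered the track at its open end, under the lips, and is not yet near the stop (x of fence in the frame of track_stop between -0.006 and 0.006 m and z of fence in the frame of track_stop between -0.003 and 0.008 m and y of fence in the frame of track_stop between -0.265 and -0.075 m), for 0.05 s.
At the end, for the whole second after the job is handed in: The fence is at rest in the track, let go, its foot under the lips (origin within 6 mm of the track's middle line and at most 8 mm above the channel floor), in line with the track within 0.12 rad and upright within 0.12 rad, and the foot's end within 7 mm of the stop block (x of fence in the frame of track_stop between -0.006 and 0.006 m and z of fence in the frame of track_stop between -0.003 and 0.008 m and y of fence in the frame of track_stop between -0.052 and -0.04 m and angle between the y axis of fence and the y axis of board, either way round below 0.12 rad and angle between fence's own z axis and vertical below 0.12 rad and linear speed of fence below 0.02 m/s); the robot touches nothing.
It fails at once if the block of cheese is moved more than 30 mm (distance of cheese from where it was at the start of the episode above 0.03 m).
It fails at once if the knife is moved more than 30 mm (distance of knife from where it was at the start of the episode above 0.03 m).
It fails at once if the grater is moved more than 30 mm (distance of grater from where it was at the start of the episode above 0.03 m).
It fails at once if the jar is moved more than 30 mm (distance of jar from where it was at the start of the episode above 0.03 m).
It also fails if it takes over 38 s, if anything falls off the work surface, if the arm or the gripper's body presses on something with over 40 N, if the wrist force passes 120 N, or if a joint passes its speed limit or range.

### The arm

A 7-joint arm with a two-finger parallel gripper is mounted at the origin on the work surface. World frame = base frame: x ahead of the robot, y to its left, z up, the work surface at z = 0. Lengths are in m, angles in degrees, forces in N, time in s.
With the tool pointing down it reaches from about 0.425 to 0.8 m from the base axis. Payload 8.3 kg.
Tool frame: the origin (TCP) lies between the finger pads; the fingertips stand 22 mm ahead of it and the grasp point (between the pads) lies 3 mm ahead of it (env.tips_ahead is the distance from the TCP to the fingertips, in m); z points along the fingers, y is the line along which they close (so a half turn about z gives the same grasp; the last joint's range is limited). The gripper opens to 85 mm and grips with 20 to 120 N. Pads are 22 mm wide; open, the fingers measure 114 mm over their backs; the gripper's body (76 mm by 85 mm) begins 54 mm behind the grasp point. The pads swing forward as they close: fully open they stand 13 mm farther back than shut.
Start: joints at [-79.464, 21.967, 0.94, 78.501, -0.361, 79.538, -2.664], TCP at [0.153, 0.606, 0.253] pointing down, gripper open.
Joint ranges: [-169.22, 169.22], [-14.56, 117.87], [-87.37, 89.26], [10.42, 133.3], [-82.24, 262.24], [0.94, 117.77], [-172.7, 172.7]. Speed limits (degrees/s): [136.94, 136.94, 172.46, 172.46, 180, 180, 180].

### API

Orientations are given as [roll, pitch, yaw] about the fixed x, y, z axes, in that order (R = Rz(yaw) Ry(pitch) Rx(roll)).
In Python, from plant import status, eyes, env gives the robot as it stands.
- The arm moves only by the shell command python3 -m handwheel 'ROWS' [FORCE]. ROWS is JSON, one flat list of numbers, 5 for each row, row after row: the shift along the tool's x, y, z normalised to -1 to 1, where 1 is 2 cm, then the turn about the tool's z normalised to -1 to 1, where 1 is 6 degrees, then the finger opening in mm, from 0 to 85.4. In form: [x, y, z, spin, gripper, x, y, z, spin, gripper, ...]. A call has 1 to 8 rows; each row shifts and turns the commanded pose from where the row before left it, along the tool's axes as they then stand; what a row does not reach is not made up. A row lasts 1/12 s, in which the tool goes at most 41.7 mm and 7.16 degrees, less where a joint would pass 70% of its speed; a pose out of reach is approached as far as the arm can. A call with a number of a shift or a turn outside -1 to 1 is refused whole. A call with a gripper value outside its range is refused whole. The fingers move at their own pace and stop on an object; FORCE is the grip in N (left out, the last holds). Time passes only in rows, so rows that do not move let the fingers close. It gives the time, the measured TCP pose, the force, the opening and the grip force at its end, in the units of the state.
- status.state(): the state, without advancing time (a new reading comes with each control period).
- eyes.read_camera(name): name is "side" or "top" or "wrist"; returns the picture (420x560x3 uint8, red, green, blue); there is no depth.
- eyes.camera_model(name): a dict with "K" (3x3 intrinsics, pixels), "R" (3x3) and "t" (3): a world point X has camera coordinates R X + t. Camera axes: x right, y down, z forward; pixel columns grow to the right and rows downward; lengths in m; the calibration is good to about 2 mm. A picture is of the moment at which its call begins: read the wrist's pose just before it. camera_model takes no time and is no camera call; for the wrist camera it gives the pose at the moment of the call.
- env.sign_off(): hands the job in; it is judged then, once.
The state is a dict: "t": time; "joint_pos": joint angles; "qvel": joint speeds; "joint_efforts": joint torques, N m; "position": TCP position; "tool_rot": TCP orientation; "force": force on the tool from outside, world axes, zero at the start; "ft_torque": the same for the moment, N m; "gripper_width": finger opening in m; "grasp_force": force on a finger pad.
Only numpy, scipy, OpenCV 4.12 (cv2) and the standard library are available. Lean on these libraries where they do the work, as an engineer would, in place of code of your own. Each camera call takes 0.05 s, during which the arm holds its last target. There are 200 camera calls.

## Working session

There is one attempt and no reset: what is moved stays moved. The work goes in short steps, Python scripts to look and compute and a shell command to move; the robot and the scene stay as the last step left them, time stands still between calls to the robot, and variables do not carry over. Pictures are saved under pics/ and viewed, at most 10 in all, crops included, and the job is handed in when it is done.

```bash
mkdir -p pics
python3 - <<'E'
from plant import status,eyes,env
import cv2
print(status.state())
for n in("top","side"):
    im=eyes.read_camera(n); cv2.imwrite(f"pics/{n}0.png",cv2.resize(im[:,:,::-1],(800,600),interpolation=cv2.INTER_CUBIC)); cv2.imwrite(f"raw_{n}.png",im[:,:,::-1])
    m=eyes.camera_model(n);print(n,m)
E
```

```text
{'t': 0.0, 'joint_pos': array([-79.46326792,  22.01442726,   0.93727382,  78.5621835 ,
        -0.3613136 ,  79.53772084,  -2.66392599]), 'qvel': array([-0.00965667,  0.03644783,  0.00085511, -0.0781338 , -0.10119884,
        0.01899175, -0.09592611]), 'joint_efforts': array([-7.09000960e-04, -6.27599001e+01,  8.43858272e-01, -3.71828771e+01,
        1.64341042e-02,  1.41975260e-02,  1.42898421e-05]), 'position': array([0.15252995, 0.60562291, 0.25228076]), 'tool_rot': array([-1.79888474e+02,  1.32090697e-03,  1.65864097e+02]), 'force': array([ 0.11621595, -0.07316151,  0.34946226]), 'ft_torque': array([0.03783534, 0.0240138 , 0.01153558]), 'grasp_force': 0.0, 'gripper_width': 0.08545243814628013}
top {'K': array([[482.299406  ,   0.        , 284.1113058 ],
       [  0.        , 482.299406  , 214.87144192],
       [  0.        ,   0.        ,   1.        ]]), 'R': array([[ 0.11363875, -0.99351278,  0.0043128 ],
       [-0.97263405, -0.11213398, -0.20349198],
       [ 0.20265549,  0.01892979, -0.97906711]]), 't': array([-0.0343592 ,  0.53304299,  1.45147492])}
side {'K': array([[458.3003762 ,   0.        , 281.85011941],
       [  0.        , 458.3003762 , 201.13061283],
       [  0.        ,   0.        ,   1.        ]]), 'R': array([[ 0.74224676, -0.66968314, -0.02437686],
       [-0.34468368, -0.35033077, -0.87089696],
       [ 0.57468505,  0.65482276, -0.49086073]]), 't': array([-0.40554847,  0.24743668,  1.14300113])}
```

View pics/top0.png

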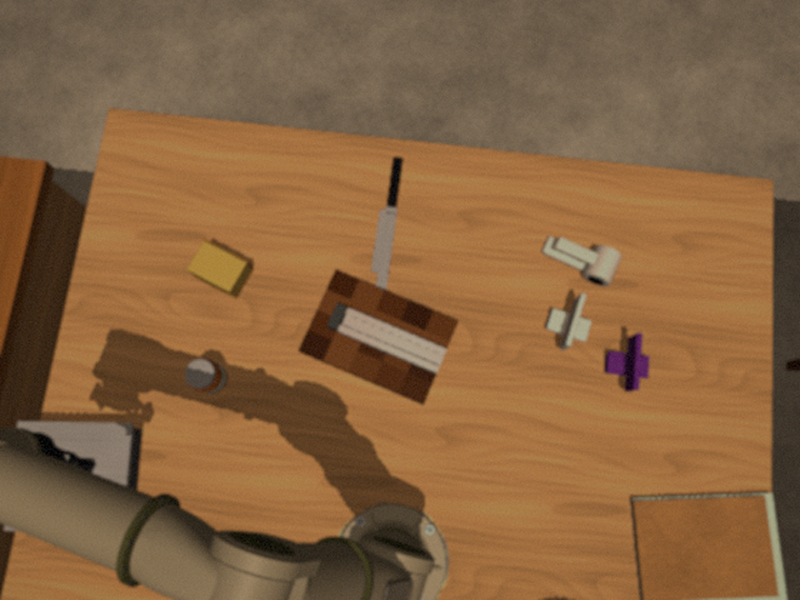

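View pics/side0.png

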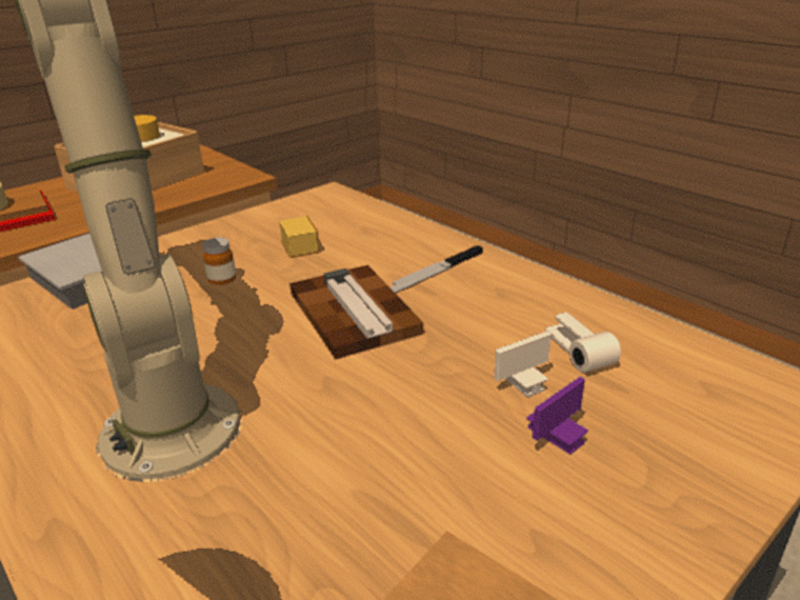

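The top view shows two fence-shaped things: white at (568,322) and purple at (628,362). The white one fits the description, and the purple one is the look-alike to leave alone. The board is at (380,337), with its open end on the right near (440,360) and its dark stop at (337,318). I'll enlarge both to confirm and measure.

Run:
```python
import cv2,numpy as np
t=cv2.imread("raw_top.png")
def crop(x,y,w,h,s):
    c=cv2.resize(t[y:y+h,x:x+w],None,fx=s,fy=s,interpolation=cv2.INTER_CUBIC)
    for i in range(0,w,10): cv2.putText(c,str(x+i),(i*s,8),0,.3,(255,255,255),1); cv2.line(c,(i*s,10),(i*s,16),(255,255,255),1)
    for i in range(0,h,10): cv2.putText(c,str(y+i),(0,i*s+4),0,.3,(0,255,0),1)
    return c
a=crop(205,185,120,100,6); b=crop(370,195,60,60,10)
cv2.imwrite("pics/a.png",a);cv2.imwrite("pics/b.png",b)
```

```text
(no output)
```

View pics/a.png

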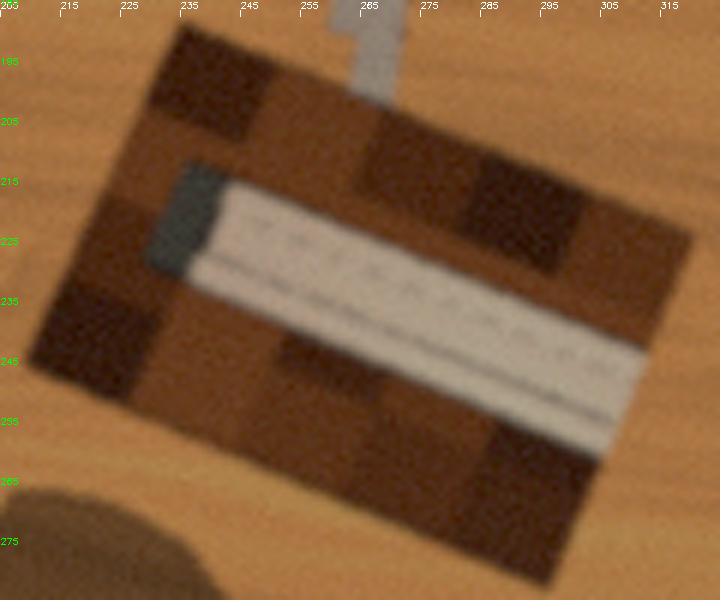

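View pics/b.png

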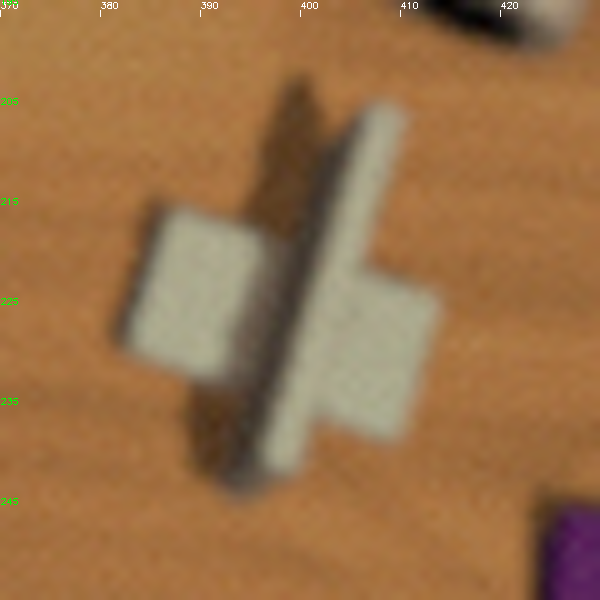

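```bash
cat > h.py <<'E'
import numpy as np
from scipy.optimize import least_squares
from plant import status,eyes,env
def rz(a): c,s=np.cos(a),np.sin(a); return np.array([[c,-s,0],[s,c,0],[0,0,1]])
def proj(m,X):
    p=(m["R"]@np.asarray(X).T).T+m["t"]; q=(m["K"]@p.T).T; return q[:,:2]/q[:,2:]
def back(m,uv,z):
    d=m["R"].T@np.linalg.inv(m["K"])@np.array([uv[0],uv[1],1]); c=-m["R"].T@m["t"]
    return c+d*(z-c[2])/d[2]
def fit(m,L,uv,x0,z0=0):
    L=np.array(L);uv=np.array(uv)
    f=lambda p:(proj(m,(rz(p[2])@L.T).T+[p[0],p[1],z0])-uv).ravel()
    r=least_squares(f,x0); return r.x,r.fun.reshape(-1,2)
E
python3 - <<'E'
from h import *
m=eyes.camera_model("top")
print("cam",-m["R"].T@m["t"])
a=lambda x,y:(205+x/6-.4,185+y/6-.4)   # resize half-pixel
b=lambda x,y:(370+x/10-.45,195+y/10-.45)
LB=[(.1,.15,.03),(.1,-.15,.03),(-.1,-.15,.03),(-.1,.15,.03),(.028,-.15,.05),(-.028,-.15,.05),(.028,.085,.05),(-.028,.085,.05)]
uv=[a(182,27),a(693,234),a(549,588),a(28,363),a(648,350),a(600,460),a(232,178),a(188,283)]
p,r=fit(m,LB,uv,[.55,0,0]);print("board",p,np.degrees(p[2]));print(r.round(1))
M=rz(p[2])@[0,-.15,0]+[p[0],p[1],0];S=rz(p[2])@[0,.085,0]+[p[0],p[1],0];print("mouth",M,"stop",S)
LF=[(.025,.045,.028),(-.025,.045,.028),(.025,-.045,.028),(-.025,-.045,.028),(.06,-.006,.092),(-.06,-.006,.092),(-.06,.006,.092)]
uv=[b(168,205),b(122,348),b(440,290),b(398,440),b(408,110),b(295,473),b(260,470)]
p,r=fit(m,LF,uv,[.6,-.4,-.2]);print("fence",p,np.degrees(p[2]));print(r.round(1))
print("home",S+rz(0)@[0,0,0])
for n,c in(("grater",(600,265)),("knife tip",(382,285)),("cheese",(220,268)),("jar",(203,373))): print(n,back(m,(c[0]*.7,c[1]*.7),.05))
E
```

```text
cam [ 0.22821093 -0.00184019  1.52970952]
board [ 0.46884705  0.0806333  -0.28565427] -16.366784148505477
[[-0.8 -0.9]
 [ 0.7  0.4]
 [ 0.4  0.1]
 [-1.2  0. ]
 [-0.   1. ]
 [ 1.1 -0.7]
 [-0.1  0.6]
 [-0.1 -0.6]]
mouth [ 0.42657926 -0.06328832  0.        ] stop [0.4927988  0.16218889 0.        ]
fence [ 0.54210824 -0.33492562 -0.21341901] -12.228008315759869
[[ 0.  -0.1]
 [ 0.2  0.3]
 [ 0.1  0.4]
 [ 0.   0.1]
 [-0.3 -0.2]
 [ 0.2  0.3]
 [-0.1 -0.7]]
home [0.4927988  0.16218889 0.        ]
grater [ 0.67866476 -0.39138614  0.05      ]
knife tip [0.57765428 0.0847583  0.05      ]
cheese [0.57494351 0.44616008 0.05      ]
jar [0.34063882 0.44320542 0.05      ]
```

The crop confirms the white plate on its foot as the fence (deck corners fit within 0.7 px), with the purple one separate. The board fit is good to about 1 px. Next I move to above the board for a wrist look.

```bash
python3 -m handwheel '[-0.79,-0.78,0,0,85, -0.79,-0.78,0,0,85, -0.79,-0.78,0,0,85, -0.79,-0.78,0,0,85, -0.79,-0.78,0,0,85, -0.79,-0.78,0,0,85, -0.79,-0.78,0,0,85, -0.79,-0.78,0,0,85]'
python3 -m handwheel '[-0.79,-0.78,0,0,85, -0.79,-0.78,0,0,85, -0.79,-0.78,0,0,85, -0.79,-0.78,0,0,85, -0.79,-0.78,0,0,85, -0.79,-0.78,0,0,85, -0.79,-0.78,0,0,85, -0.79,-0.78,0,0,85]'
python3 -m handwheel '[-0.79,-0.78,0,0,85, -0.79,-0.78,0,0,85, -0.79,-0.78,0,0,85, -0.79,-0.78,0,0,85, -0.79,-0.78,0,0,85, -0.79,-0.78,0,0,85, -0.79,-0.78,0,0,85, -0.79,-0.78,0,0,85]'
python3 -m handwheel '[-0.79,-0.78,0,0,85, -0.79,-0.78,0,0,85, -0.79,-0.78,0,0,85, -0.79,-0.78,0,0,85, -0.79,-0.78,0,0,85, -0.79,-0.78,0,0,85, -0.79,-0.78,0,0,85, 0,0,0,0,85]'
python3 - <<'E'
from h import *
m=eyes.camera_model("wrist");print("wristcam",-m["R"].T@m["t"],m["R"][2],m["K"][0,0])
for X in([.4266,-.0633,.05],[.4928,.1622,.05]): print(proj(m,[X]))
E
```

```text
t: 0.77
position: [0.2451, 0.4529, 0.2528]
tool_rot: [-180.0, -0.0, 165.9]
force: [-0.5, -0.4, 0.4]
gripper_width: 0.085
grasp_force: 0.0
t: 1.43
position: [0.3371, 0.3011, 0.253]
tool_rot: [-180.0, -0.0, 165.9]
force: [0.8, 0.6, -0.2]
gripper_width: 0.0849
grasp_force: 0.0
t: 2.1
position: [0.4291, 0.1492, 0.253]
tool_rot: [-180.0, -0.0, 165.9]
force: [0.1, 0.6, -0.9]
gripper_width: 0.085
grasp_force: 0.0
t: 2.77
position: [0.5106, 0.0129, 0.2531]
tool_rot: [-179.9, 0.1, 165.5]
force: [-0.8, -0.4, 0.6]
gripper_width: 0.085
grasp_force: 0.0
wristcam [0.43564987 0.03212348 0.3753349 ] [ 0.2900869  -0.07695382 -0.9539013 ] 326.34297052163845
[[183.38683758 122.053323  ]]
[[425.84208341 130.19931255]]
```

Run:
```python
from h import *
import cv2
m=eyes.camera_model("wrist");np.save("m1.npy",m,allow_pickle=True)
im=eyes.read_camera("wrist")[:,:,::-1]; cv2.imwrite("raw_w1.png",im)
c=cv2.resize(im[20:270,130:530],(800,500),interpolation=cv2.INTER_CUBIC)
cv2.imwrite("pics/w1.png",c)
```

```text
(no output)
```

View pics/w1.png

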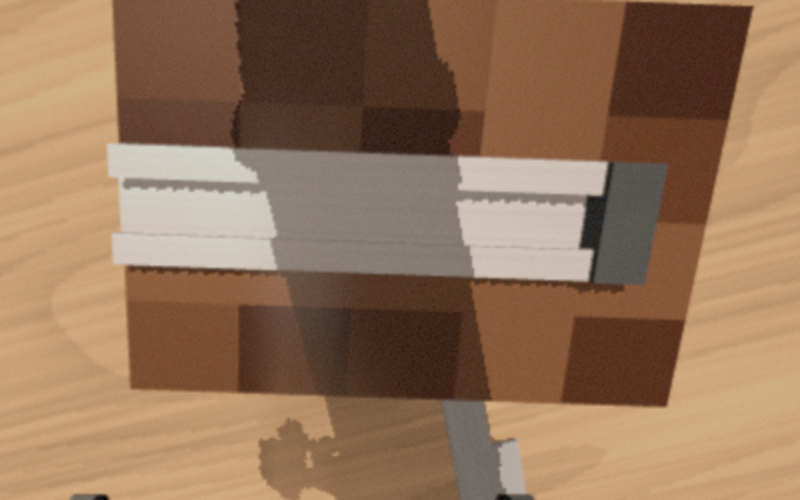

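The wrist view shows the track clearly. The mouth-end lip corners are at (108,145), (110,178), (112,233) and (114,263). The stop-end lip corners are at (608,162) and (590,282), and the board corners at (131,388) and (668,406).

Run:
```python
from h import *
m=np.load("m1.npy",allow_pickle=True).item()
a=lambda x,y:(130+x/2-.25,20+y/2-.25)
L=[(-.028,-.15,.05),(-.013,-.15,.05),(.013,-.15,.05),(.028,-.15,.05),(-.028,.085,.05),(.028,.085,.05),(.1,-.15,.03),(.1,.15,.03),(-.1,.15,.03)]
uv=[a(108,145),a(110,179),a(112,233),a(114,263),a(608,162),a(590,282),a(131,388),a(668,406),a(752,7)]
p,r=fit(m,L,uv,[.47,.08,-.28]);print("board",p,np.degrees(p[2]));print(r.round(1))
for y in(-.15,.085,.04): print(rz(p[2])@[0,y,0]+[p[0],p[1],0])
f=np.array([.5421,-.3349]);yaw=-.2134
s=status.state();print(s["position"],s["tool_rot"])
psi=np.radians(s["tool_rot"][2]);tx=np.array([np.cos(psi),np.sin(psi)]);ty=np.array([np.sin(psi),-np.cos(psi)])
g=f+(rz(yaw)@[.01,0,0])[:2]; d=g-s["position"][:2];print("grasp",g,"units",tx@d/.02,ty@d/.02)
```

```text
board [ 0.47021196  0.08267421 -0.28700389] -16.444111641644913
[[ 0.5 -0.3]
 [ 0.4 -0.6]
 [ 0.8  0.1]
 [ 0.6  0.6]
 [-0.7  0.1]
 [-1.4 -0.8]
 [ 0.4  0.5]
 [-0.8  0.2]
 [ 0.1 -0.2]]
[ 0.42774996 -0.06119024  0.        ]
[0.49427375 0.1641974  0.        ]
[0.48153515 0.12103806 0.        ]
[0.5098158  0.01496103 0.2529387 ] [-1.79916793e+02 -1.18434824e-02  1.65604706e+02]
grasp [ 0.55187316 -0.33701784] units -6.412124957673649 -16.523604869246135
```

Board refined: mouth at (0.428,-0.061), yaw -16.4°, within about 2 mm of the top-view fit. Now over the fence.

```bash
python3 -m handwheel '[-0.38,-0.97,0,-0.1,85, -0.38,-0.97,0,-0.1,85, -0.38,-0.97,0,-0.1,85, -0.38,-0.97,0,-0.07,85, -0.38,-0.97,0,0,85, -0.38,-0.97,0,0,85, -0.38,-0.97,0,0,85, -0.38,-0.97,0,0,85]'
python3 -m handwheel '[-0.38,-0.97,0,0,85, -0.38,-0.97,0,0,85, -0.38,-0.97,0,0,85, -0.38,-0.97,0,0,85, -0.38,-0.97,0,0,85, -0.38,-0.97,0,0,85, -0.38,-0.97,0,0,85, -0.38,-0.97,0.5,0,85]'
python3 -m handwheel '[-0.38,-0.97,0.7,0,85, 0,0,0.7,0,85, 0,0,0.6,0,85,0,0,0,0,85]'
python3 - <<'E'
from h import *
import cv2
s=status.state();print(s["position"],s["tool_rot"],s["joint_pos"])
m=eyes.camera_model("wrist");np.save("m2.npy",m,allow_pickle=True)
im=eyes.read_camera("wrist")[:,:,::-1]; cv2.imwrite("raw_w2.png",im)
cv2.imwrite("pics/w2.png",cv2.resize(im,(800,600),interpolation=cv2.INTER_CUBIC))
E
```

```text
t: 3.48
position: [0.535, -0.1468, 0.253]
tool_rot: [180.0, -0.0, 168.2]
force: [-0.2, -0.5, 0.4]
gripper_width: 0.085
grasp_force: 0.0
t: 4.15
position: [0.5636, -0.3116, 0.2445]
tool_rot: [180.0, 0.1, 168.2]
force: [0.9, -0.3, 0.9]
gripper_width: 0.0848
grasp_force: 0.0
t: 4.48
position: [0.5653, -0.33, 0.1998]
tool_rot: [179.9, -0.3, 168.1]
force: [0.2, 0.5, -0.2]
gripper_width: 0.0853
grasp_force: 0.0
[ 0.56527754 -0.32997278  0.19977606] [179.86312338  -0.28243128 168.13510126] [  0.75101413  31.86656725  40.68614194  78.96473659 -20.68971979
  76.99422368 119.99351365]
```

View pics/w2.png

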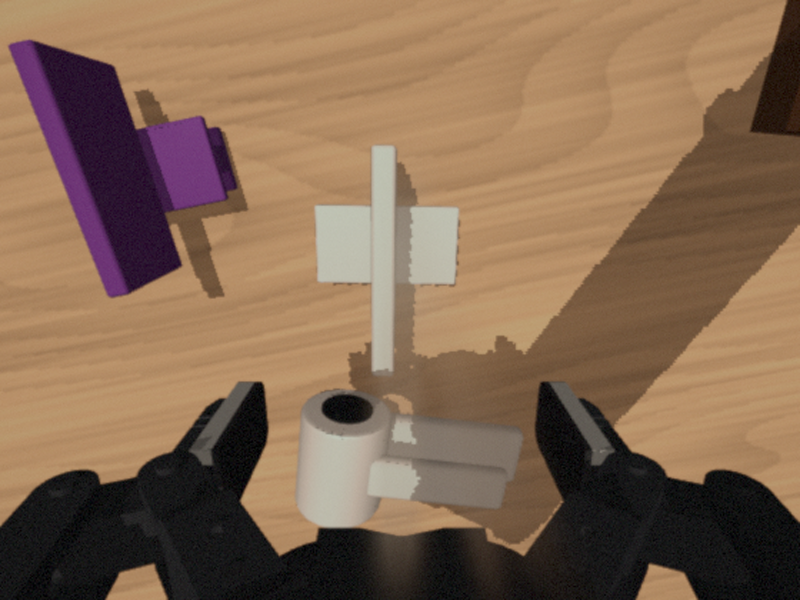

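The wrist view shows the fence upright between the fingers. The plate top runs from (384,146) to (382,370), and the deck corners are (315,205), (459,208), (318,282) and (457,285). The purple look-alike is clear at left and the grater is at (400,450).

Run:
```python
from h import *
m=np.load("m2.npy",allow_pickle=True).item()
a=lambda x,y:(x*.7-.15,y*.7-.15)
L=[(-.06,-.006,.092),(-.06,.006,.092),(.06,-.006,.092),(.06,.006,.092),(-.025,-.045,.028),(-.025,.045,.028),(.025,-.045,.028),(.025,.045,.028)]
uv=[a(372,146),a(396,146),a(371,370),a(392,370),a(315,205),a(459,208),a(318,282),a(457,285)]
p,r=fit(m,L,uv,[.54,-.33,-.2]);print("fence",p,np.degrees(p[2]));print(r.round(1))
s=status.state();psi=np.radians(s["tool_rot"][2]);tx=np.array([np.cos(psi),np.sin(psi)]);ty=np.array([np.sin(psi),-np.cos(psi)])
g=p[:2]+(rz(p[2])@[.012,0,0])[:2]; d=g-s["position"][:2];print(s["position"],s["tool_rot"],"grasp",g,"units",tx@d/.02,ty@d/.02)
```

```text
fence [ 0.54246982 -0.33460564 -0.2282662 ] -13.078690003741883
[[-0.3 -1.8]
 [ 0.8 -1.4]
 [ 0.1  3.7]
 [ 0.8  3.9]
 [-0.2 -1. ]
 [ 0.2 -1. ]
 [-0.4 -0.5]
 [-1.4 -0.8]]
[ 0.56584567 -0.32995612  0.20149987] [179.88795175  -0.18508613 168.18051724] grasp [ 0.55415854 -0.33732111] units 0.49653853784835933 -0.48013476340209293
```

```bash
python3 -m handwheel '[0.25,-0.24,0.8,0.1,85, 0.25,-0.24,0.8,0,85, 0,0,1,0,85, 0,0,1,0,85, 0,0,1,0,85, 0,0,1,0,85, 0,0,0.45,0,85, 0,0,0,0,40]' 60
python3 -m handwheel '[0,0,0,0,20, 0,0,0,0,8, 0,0,0,0,5, 0,0,0,0,5, 0,0,0,0,5, 0,0,0,0,5]' 60
python3 -c "
from plant import status
print(status.state()['joint_pos'])"
```

```text
t: 5.2
position: [0.5539, -0.3374, 0.0808]
tool_rot: [179.9, -0.2, 167.6]
force: [-0.7, -0.0, 0.6]
gripper_width: 0.075
grasp_force: 0.0
t: 5.7
position: [0.5544, -0.3393, 0.0827]
tool_rot: [180.0, 0.0, 167.5]
force: [2.1, 3.0, 4.5]
gripper_width: 0.0113
grasp_force: 61.8
[  2.62154814  36.93908422  38.16552913  87.38941306 -24.40177455
  64.15649887 123.43008027]
```

```bash
python3 -m handwheel '[0,0,-0.9,0,5, 0,0,-0.9,0,5, 0.8,0.79,0,0,5, 0.8,0.79,0,0,5, 0.8,0.79,0,0,5, 0.8,0.79,0,0,5, 0.8,0.79,0,0,5, 0.8,0.79,0,0,5]'
python3 -m handwheel '[0.8,0.79,0,0,5, 0.8,0.79,0,0,5, 0.8,0.79,0,0,5, 0.8,0.79,0,0,5, 0.8,0.79,0,0.22,5, 0,0,0,0.22,5, 0,0,0,0.22,5, 0,0,0,0,5]'
python3 -m handwheel '[0,0,0,0,5, 0,0,0,0,5]'
python3 - <<'E'
from h import *
import cv2
s=status.state();print(s["position"],s["tool_rot"],s["joint_pos"],s["grasp_force"])
m=eyes.camera_model("wrist");np.save("m3.npy",m,allow_pickle=True)
im=eyes.read_camera("wrist")[:,:,::-1]; cv2.imwrite("raw_w3.png",im)
cv2.imwrite("pics/w3.png",cv2.resize(im,(800,600),interpolation=cv2.INTER_CUBIC))
E
```

```text
t: 6.37
position: [0.4799, -0.2252, 0.1179]
tool_rot: [180.0, -0.0, 167.5]
force: [-0.0, 0.9, -2.8]
gripper_width: 0.0111
grasp_force: 60.6
t: 7.03
position: [0.4203, -0.1321, 0.1186]
tool_rot: [180.0, 0.0, 163.4]
force: [0.2, 0.4, -2.1]
gripper_width: 0.011
grasp_force: 60.7
t: 7.2
position: [0.4202, -0.1326, 0.1184]
tool_rot: [-180.0, 0.0, 163.5]
force: [0.1, -0.9, -2.5]
gripper_width: 0.0114
grasp_force: 60.7
[ 0.42022905 -0.1326222   0.11835347] [-1.79954572e+02  1.65185476e-02  1.63470451e+02] [-26.53285034   6.99824835  42.90707958 117.72508189  -5.6061632
  57.24599926  92.66971359] 60.70908308029175
```

View pics/w3.png

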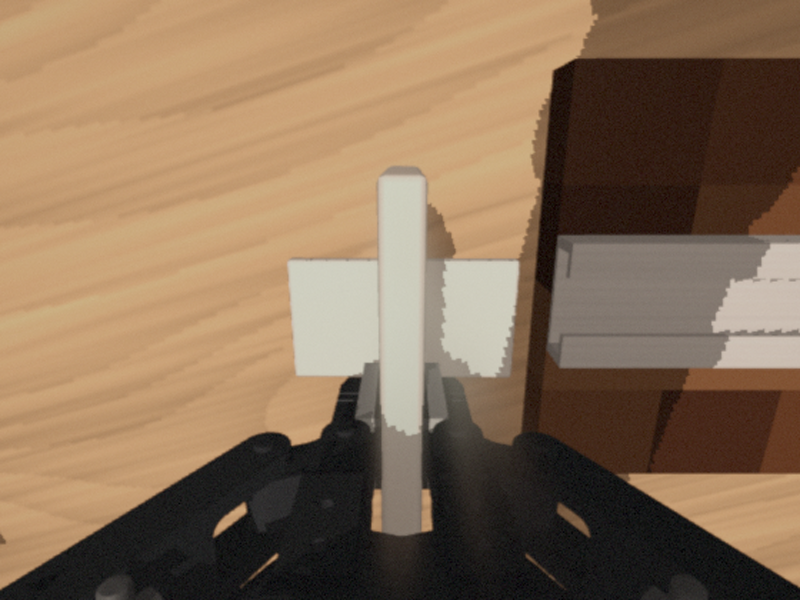

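The fence is held level in front of the mouth. Deck corners are at (288,259), (518,260), (295,377) and (511,377). The track end's outer lip corners are at (559,236) and (560,368), and the board's near edges run along y=58 and y=472.

Run:
```python
from h import *
m=np.load("m3.npy",allow_pickle=True).item()
a=lambda x,y:(x*.7-.15,y*.7-.15)
w=lambda uv,z:back(m,a(*uv),z)[:2]
zd=.036+.028
TL,TR,BL,BR=[w(q,zd) for q in((288,259),(518,260),(295,377),(511,377))]
c=(TL+TR+BL+BR)/4;v=(TR+BR-TL-BL)/2
print("fence",c,"len",np.linalg.norm(v),"wid",np.linalg.norm(BL+BR-TL-TR)/2,"yaw",np.degrees(np.arctan2(-v[0],v[1])))
A,B=w((559,236),.05),w((560,368),.05);mo=(A+B)/2;u=B-A
print("mouth",mo,"w",np.linalg.norm(u),"yaw",np.degrees(np.arctan2(u[1],u[0])))
for y0,z in((236,.05),(368,.05),(472,.03)):
    p,q=w((565,y0),z),w((798,y0),z);d=q-p;print("edge yaw",np.degrees(np.arctan2(-d[0],d[1])))
for yaw in(-16.0,-16.44): 
    y=np.radians(yaw);x=np.array([np.cos(y),np.sin(y)]);n=np.array([-np.sin(y),np.cos(y)]);print(yaw,"fence rel mouth x,y",(c-mo)@x,(c-mo)@n)
s=status.state()["position"];print("offset tcp-fence",s[:2]-c)
```

```text
fence [ 0.4086673  -0.12890868] len 0.08981623859393777 wid 0.05035902756250268 yaw -16.677616222065723
mouth [ 0.42593894 -0.0637053 ] w 0.06008321931567152 yaw -10.356293963184731
edge yaw -16.55974322973062
edge yaw -16.546470502690237
edge yaw -16.53413022624449
-16.0 fence rel mouth x,y 0.0013699209589492743 -0.06743822683463137
-16.44 fence rel mouth x,y 0.0018877638780177425 -0.06742571816135008
offset tcp-fence [ 0.01148037 -0.00362435]
```

Run:
```python
from h import *
m=np.load("m3.npy",allow_pickle=True).item()
a=lambda x,y:(x*.7-.15,y*.7-.15)
w=lambda uv,z:back(m,a(*uv),z)[:2]
c=np.array([.40867,-.12891]);y=np.radians(-16.5);x=np.array([np.cos(y),np.sin(y)])
for n,q,z in(("outer+",(620,368),.05),("inner+",(620,334),.05),("outer- hi",(620,236),.05),("outer- lo",(620,243),.05),("board+",(620,472),.03),("board-",(650,58),.03)): print(n,(w(q,z)-c)@x)
import cv2
im=cv2.imread("raw_w3.png").astype(int).sum(2)//3
print(*enumerate(im[160:175,440],160)); print(*enumerate(im[228:262,440],228)); print(*enumerate(im[325:334,440],325));
```

```text
outer+ 0.027929605830889704
inner+ 0.01150314828491436
outer- hi -0.03180425322221968
outer- lo -0.0288936360544549
board+ 0.09905149559392955
board- -0.1013035631599144
(160, np.int64(22)) (161, np.int64(21)) (162, np.int64(26)) (163, np.int64(36)) (164, np.int64(61)) (165, np.int64(88)) (166, np.int64(92)) (167, np.int64(94)) (168, np.int64(96)) (169, np.int64(97)) (170, np.int64(106)) (171, np.int64(121)) (172, np.int64(125)) (173, np.int64(124)) (174, np.int64(122))
(228, np.int64(118)) (229, np.int64(119)) (230, np.int64(118)) (231, np.int64(119)) (232, np.int64(118)) (233, np.int64(107)) (234, np.int64(98)) (235, np.int64(106)) (236, np.int64(120)) (237, np.int64(124)) (238, np.int64(125)) (239, np.int64(123)) (240, np.int64(126)) (241, np.int64(122)) (242, np.int64(122)) (243, np.int64(123)) (244, np.int64(124)) (245, np.int64(122)) (246, np.int64(123)) (247, np.int64(122)) (248, np.int64(120)) (249, np.int64(121)) (250, np.int64(119)) (251, np.int64(119)) (252, np.int64(118)) (253, np.int64(119)) (254, np.int64(120)) (255, np.int64(119)) (256, np.int64(118)) (257, np.int64(96)) (258, np.int64(58)) (259, np.int64(50)) (260, np.int64(50)) (261, np.int64(53))
(325, np.int64(43)) (326, np.int64(47)) (327, np.int64(46)) (328, np.int64(48)) (329, np.int64(46)) (330, np.int64(52)) (331, np.int64(85)) (332, np.int64(126)) (333, np.int64(126))
```

Lateral error is under 1 mm and the yaw is in line, so I insert.

```bash
python3 -m handwheel '[0,0.5,0,0,5, 0,0.5,0,0,5, 0,0.5,0,0,5, 0,0.5,0,0,5, 0,0,0,0,5]'
python3 -m handwheel '[0,0.5,0,0,5, 0,0.5,0,0,5, 0,0.5,0,0,5, 0,0,0,0,5]'
python3 -c "
from plant import status
print(status.state()['joint_pos'])"
```

```text
t: 7.67
position: [0.4321, -0.0904, 0.1182]
tool_rot: [180.0, -0.0, 163.7]
force: [0.2, -0.3, -3.3]
gripper_width: 0.0112
grasp_force: 60.8
t: 8.0
position: [0.4405, -0.0619, 0.1183]
tool_rot: [180.0, -0.0, 163.7]
force: [-0.3, 0.3, -2.7]
gripper_width: 0.011
grasp_force: 60.8
[-32.40949249   7.41033209  39.2307266  117.05517783  -5.59976692
  57.31346878  83.31411997]
```

```bash
python3 -m handwheel '[0,0.6,0,0,5, 0,0.6,0,0,5, 0,0.6,0,0,5, 0,0.6,0,0,5, 0,0.6,0,0,5, 0,0.6,0,0,5, 0,0.6,0,0,5]'
python3 -m handwheel '[0,0.6,0,0,5, 0,0.6,0,0,5, 0,0.6,0,0,5, 0,0.6,0,0,5, 0,0.6,0,0,5, 0,0.6,0,0,5, 0,0.6,0,0,5]'
python3 -m handwheel '[0,0.2,0,0,5, 0,0,0,0,5]'
python3 -c "
import numpy as np
from plant import status
s=status.state();p=s['position'];y=np.radians(-16.45);n=np.array([-np.sin(y),np.cos(y)])
print(p,s['force'],'y rel stop',(p[:2]-np.array([.4943,.1642]))@n, 'x',(p[:2]-np.array([.4943,.1642]))@[np.cos(y),np.sin(y)]-.0122)"
```

```text
t: 8.58
position: [0.4639, 0.0173, 0.1182]
tool_rot: [-180.0, -0.0, 163.5]
force: [-0.3, -0.6, -2.8]
gripper_width: 0.0113
grasp_force: 60.7
t: 9.17
position: [0.4878, 0.0978, 0.1183]
tool_rot: [-180.0, -0.0, 163.5]
force: [0.5, 0.0, -3.1]
gripper_width: 0.0114
grasp_force: 60.7
t: 9.33
position: [0.4888, 0.1019, 0.1182]
tool_rot: [-180.0, -0.0, 163.6]
force: [-0.6, 0.7, -2.5]
gripper_width: 0.011
grasp_force: 60.8
[0.48881328 0.10187773 0.11818288] [-0.63655158  0.70956489 -2.46502612] y rel stop -0.061324969766383464 x 0.000186196665050032
```

Still free, with about 16 mm to go. I creep on to contact.

```bash
python3 -m handwheel '[0,0.2,0,0,5, 0,0.2,0,0,5, 0,0.15,0,0,5, 0,0.1,0,0,5, 0,0,0,0,5]'
python3 -m handwheel '[0,0.05,0,0,5, 0,0.05,0,0,5, 0,0,0,0,5]'
python3 -m handwheel '[0,0.05,0,0,5, 0,0,0,0,5]'
```

```text
t: 9.75
position: [0.4923, 0.1132, 0.1183]
tool_rot: [180.0, -0.0, 163.5]
force: [0.3, 1.2, -3.4]
gripper_width: 0.0113
grasp_force: 60.8
t: 10.0
position: [0.4929, 0.1149, 0.1183]
tool_rot: [-180.0, -0.0, 163.5]
force: [0.1, 0.4, -1.9]
gripper_width: 0.0108
grasp_force: 60.8
t: 10.17
position: [0.4932, 0.1159, 0.1183]
tool_rot: [180.0, -0.0, 163.5]
force: [0.0, 0.2, -2.7]
gripper_width: 0.011
grasp_force: 60.8
```

```bash
python3 -m handwheel '[0,0.05,0,0,5, 0,0.03,0,0,5, 0,0,0,0,5]'
python3 -m handwheel '[0,0.05,0,0,5, 0,0,0,0,5]'
python3 -m handwheel '[0,0.05,0,0,5, 0,0,0,0,5]'
```

```text
t: 10.42
position: [0.4935, 0.1167, 0.1183]
tool_rot: [-179.9, -0.0, 163.5]
force: [-0.2, -2.9, -0.4]
gripper_width: 0.0111
grasp_force: 61.0
t: 10.58
position: [0.4936, 0.1169, 0.1183]
tool_rot: [-179.9, -0.0, 163.5]
force: [-1.6, -5.6, 0.8]
gripper_width: 0.0112
grasp_force: 61.4
t: 10.75
position: [0.4938, 0.1171, 0.1182]
tool_rot: [-179.8, -0.0, 163.4]
force: [-3.3, -8.1, 3.0]
gripper_width: 0.0109
grasp_force: 61.7
```

Contact with the stop, force building along -y at the expected spot. I lower it onto the channel floor and release with a small opening.

```bash
python3 -m handwheel '[0,0,0.07,0,5, 0,0,0.05,0,5, 0,0,0,0,5]'
python3 -m handwheel '[0,0,0,0,16, 0,0,0,0,22, 0,0,0,0,28, 0,0,0,0,32, 0,0,0,0,32]' 
python3 -m handwheel '[0,0,-0.4,0,34, 0,0,-0.7,0,34, 0,0,-1,0,34, 0,0,-1,0,34, 0,0,-1,0,34, 0,0,-1,0,34, 0,0,-1,0,34, 0,0,0,0,34]'
python3 - <<'E'
from h import *
import cv2
m=eyes.camera_model("wrist");np.save("m4.npy",m,allow_pickle=True)
im=eyes.read_camera("wrist")[:,:,::-1]
cv2.imwrite("pics/w4.png",cv2.resize(im,(800,600),interpolation=cv2.INTER_CUBIC))
E
```

```text
t: 11.0
position: [0.4939, 0.117, 0.1157]
tool_rot: [-179.8, -0.0, 163.4]
force: [-3.0, -8.0, 0.7]
gripper_width: 0.0109
grasp_force: 61.3
t: 11.42
position: [0.4943, 0.1197, 0.116]
tool_rot: [180.0, 0.0, 163.6]
force: [-0.3, -0.2, 0.3]
gripper_width: 0.0325
grasp_force: 0.0
t: 12.08
position: [0.496, 0.1195, 0.2426]
tool_rot: [179.7, 0.3, 163.5]
force: [1.0, -0.1, -0.1]
gripper_width: 0.0346
grasp_force: 0.0
```

View pics/w4.png

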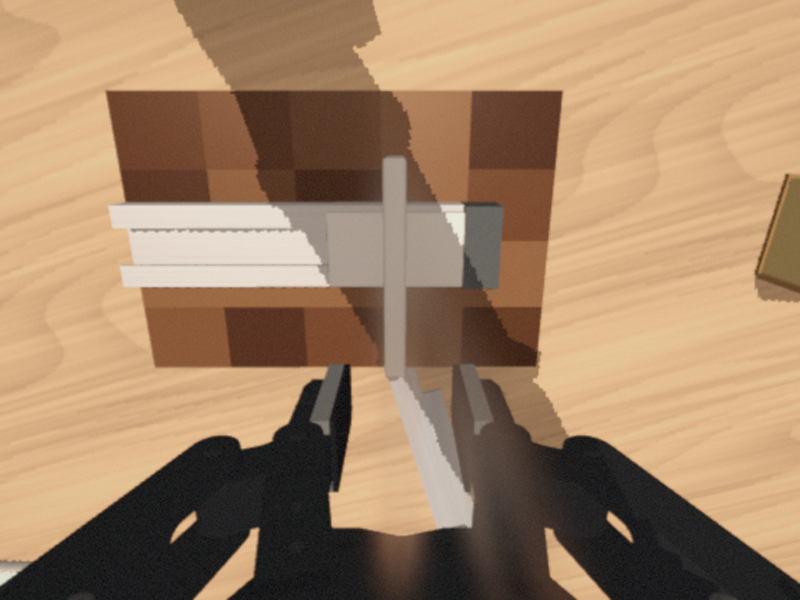

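The picture shows the fence in the track with its deck edge (465,247) against the dark stop (466 to 502). It is in line with the track, and the gripper is clear.

```bash
python3 -c "
from plant import env
print(env.sign_off())"
```

```text
the job is handed in; nothing more can be done
None
```

I slid the fence's foot into the track under the lips until it met the stop block, let go of it there, and handed the job in at about 12 s; the sign-off returned no verdict. I made no contact with the cheese, knife, grater or jar.

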